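# Pry open the photometer and hold up its filter cassette

## Robot

A 6-joint arm with a two-finger parallel gripper is mounted at the origin on the work surface. World frame = base frame: x ahead of the robot, y to its left, z up, the work surface at z = 0. Lengths are in m, angles in rad, forces in N, time in s.
With the tool pointing down it reaches from about 0.25 to 0.85 m from the base axis. Payload 12.5 kg.
Tool frame: the origin (TCP) lies between the finger pads; the fingertips stand 11 mm ahead of it and the grasp point (between the pads) lies 8 mm behind it; x points along the fingers, y is the direction in which the jaws open and shut, and the axes are right-handed (so a half turn about x gives the same grasp; the last joint's range is limited). The gripper opens to 93 mm and grips with 3 to 60 N. Pads are 15 mm wide; open, the fingers measure 128 mm over their backs; the gripper's body (75 mm by 188 mm) begins 65 mm behind the grasp point.
Start: joints at [-0.085, 0.351, 1.652, -0, 1.139, -0.085], TCP at [0.55, 0, 0.23] pointing down, gripper open.
Joint ranges: [-2.75, 2.75], [-0.79, 2.1], [0.01, 2.65], [-1.57, 4.71], [0.07, 3.14], [-2.87, 2.87]. Speed limits (rad/s): [2.22, 2.22, 2.79, 3.14, 3.14, 3.14].

## Interface

Orientations are given as a unit quaternion [x, y, z, w].
In Python, from station import * gives the robot as it stands.
- The arm moves only by the shell command python3 -m handwheel 'ROWS' [FORCE]. ROWS is JSON, a list of rows, each a list of 3 entries, a list of its own where there are three numbers: the closure, from 0 (fully open) to 1 (shut), then the shift along the tool's x, y, z in units of 40 mm (1.0 is 40 mm), then the turn, a rotation vector about the tool's x, y, z in units of 5 degrees (1.0 is 5 degrees). In form: [[grip, [x, y, z], [wx, wy, wz]], ...]. A call has 1 to 5 rows; each row shifts and turns the pose as measured when the row begins, along the tool's axes as they then stand; what a row does not reach is not made up. A row lasts 1/12 s, in which the tool goes at most 41.7 mm and 7.16 degrees, less where a joint would pass 70% of its speed; a pose out of reach is approached as far as the arm can. A call is refused whole if a number of a shift passes 1 or a number of a turn 1, either way. A call with a gripper value outside its range is refused whole. The fingers move at their own pace and stop on an object; FORCE is the grip in N (left out, the last holds). Time passes only in rows, so rows that do not move let the fingers close. It gives the time, the measured TCP pose, the force and the opening at its end, in the units of the state.
- observe(): the state, without advancing time (a new reading comes with each control period).
- capture(name): name is "scene" or "side" or "wrist"; returns a dict with "frame" (420x560x3 uint8, red, green, blue), "intrinsics" (3x3 intrinsics, pixels), "R" (3x3) and "t" (3): a world point X has camera coordinates R X + t. Camera axes: x right, y down, z forward; pixel columns grow to the right and rows downward; lengths in m; the calibration is good to about 2 mm. The wrist camera is an equidistant fisheye: a pixel r from the principal point sees the ray r / f radians off the axis. A picture is of the moment at which its call begins. There is no depth.
- hand_in(): hands the job in, once; it reports no verdict.
The state is a dict: "t": time; "q": joint angles; "qd": joint speeds; "tau": joint torques, N m; "eef_pos": TCP position; "ee_rot": TCP orientation; "contact_force": force on the tool from outside, world axes, zero at the start; "moment": the same for the moment, N m; "opening": finger opening in m.
Only numpy, scipy, OpenCV 4.12 (cv2) and the standard library are available. Lean on these libraries where they do the work, as an engineer would, in place of code of your own. Each camera call takes 0.05 s, during which the arm holds its last target.

## Task

With the flat blade tool from the steel tray, pry up the blue cover of the small photometer until it swings open by itself, then lay the tool back in its tray. Draw the filter cassette out of the photometer by its orange tab, turn it over so that its glass window looks up, and finish still holding it still like that in the gripper, its middle more than 20 cm above the bench and touching nothing else, for inspection; leave the cover open and everything else where it stands.

Things in the scene. Friction and masses are not known exactly. Their poses are not given: they have to be found in the camera images.
- housing: ivory photometer fixed to the bench, 180 (x) x 140 (y) mm, flat deck 70 mm above the bench under a blue see-through cover. Origin: centre of its underside, z up, +x from its pry lip (roughly facing the robot) towards its hinge. A 30 (x) x 50 (y) mm well, centred 12 mm from the origin to -x, floor 8 mm up, holds the cassette. Stands left or right, the tray on the other side
- cover (a joint): the blue cover's hinge, 0 shut, 1.8 rad wide open (stop, leaning a little back beyond upright). The cover is a 0.5 kg shell, 158 (x) x 136 (y) x 42 mm high, 3 mm walls, on the deck; lifting it at the lip takes under 1 N. Lifted less than about 0.55 rad it falls back or stops; beyond that its strut swings it fully open by itself in about 2 s
- cover_lip (a point): middle of the lower front edge of the cover's white lip (100 mm wide, 6 thick), where the blade goes under. Shut: 91 mm from the housing's origin towards its -x, 72 mm above the bench. The lip juts 14 mm out over a ledge of the housing that is 60 mm above the bench: a slit 12 mm high, 14 mm deep, open to the front. Moves with the cover
- cover_hinge (a point): middle of the cover's hinge line, 81 mm from the housing's origin towards its +x, 70 mm above the bench; the hinge runs along the housing's y. 172 mm level from the lip when shut
- tray: shallow steel tray fixed to the bench, 260 (x) x 150 (y) mm outside, rim 12 mm high, walls and floor 4 mm thick. Origin at the centre of its underside, z up; the tool lies in it
- tool_grip (a point): where to grip the flat pry tool, near its centre of mass, 12 mm above its underside, 12 mm below its top. It lies flat on the tray floor, x axis along it to the blade tip, z up. Red handle 100 x 20 wide x 24 mm high, from 80 mm behind to 20 mm ahead of this point; steel blade 16 mm wide, 3 mm thick, level with this point, tip 86 mm ahead. About 70 g
- tool_tip (a point): tip of the steel blade, 86 mm ahead of tool_grip along its x
- pry_tool: the flat pry tool as a whole, origin on its underside 12 mm below tool_grip, same axes
- cassette_center (a point): centre of the filter cassette, half-way up its 90 mm; upright in the well, axes as the housing's. z runs along it to the tab; x points straight out of its green glass window, on the hinge side. Black body 26 (x) x 46 (y) x 62 mm; above it an orange tab 14 (x) x 30 (y) x 28 mm high, 17 to 45 mm above this point, free all round once the cover is open. Rises 65 mm to leave the well
- cassette: the cassette as a whole, 100 to 200 g, origin at the centre of its underside, 45 mm below cassette_center when upright, same axes
- amber_bottle: amber bottle, 52 mm across, 120 mm tall; a bystander, not to be moved. Origin at the centre of its underside
- white_jar: white jar with blue lid, 64 mm across, 70 mm tall; a bystander, not to be moved. Origin at the centre of its underside
- vial: clear vial with red cap, 26 mm across, 50 mm tall, on the bench between the photometer and the tray; a bystander, not to be moved. Origin at the centre of its underside
- specimen_cup: clear open cup, 48 mm across, 50 mm tall, on the bench between the photometer and the tray; a bystander, not to be moved. Origin at the centre of its underside
- tube_rack: white rack, 200 x 70 mm, with capped tubes, 88 mm tall; a bystander, not to be moved. Origin at the centre of its underside
- tip_box: blue box with clear lid, 115 x 80 x 62 mm; a bystander, not to be moved. Origin at the centre of its underside
- cap_dish: flat yellow box, 90 x 60 x 18 mm; a bystander, not to be moved. Origin at the centre of its underside
There are look-alikes about, which are no part of the job. What is shaped like the housing but green or turquoise is not meant.

How it is judged:
On the way, in this order (a step that is already met when the one before it is completed fails the run):
1. the cover is pried up by the tool (raised over 0.15 rad while the tool bears on it) (value of joint cover above 0.15 rad and contact force between pry_tool and cover above 0.1 N), for 0.04 s.
2. the cover stands open and the tool lies released in its tray (value of joint cover above 1.3 rad and x of tool_grip in the frame of tray between -0.12 and 0.12 m and y of tool_grip in the frame of tray between -0.07 and 0.07 m and height (world z) of tool_grip below 0.035 m and contact force between the fingers and pry_tool below 0.1 N and linear speed of pry_tool below 0.03 m/s), for 0.2 s.
3. the cassette is drawn clear out of its well by the gripper (height (world z) of cassette_center above 0.13 m and contact force between the fingers and cassette above 0.5 N), for 0.1 s.
At the end, for the whole second after the job is handed in: the gripper still holds the cassette, at rest, its centre over 0.20 m above the bench, its window facing up within 40 degrees (0.7 rad), touching nothing but the fingers; the cover is open beyond 1.3 rad; the tool lies released in the tray; the bystanders stand within 30 mm of where they were (all of step 2 and height (world z) of cassette_center above 0.2 m and angle between cassette_center's own x axis and vertical below 0.7 rad and contact force between the fingers and cassette above 0.5 N and contact force between cassette and housing below 0.1 N and contact force between cassette and cover below 0.1 N and contact force between cassette and pry_tool below 0.1 N and contact force between cassette and tray below 0.1 N and contact force between cassette and the arm below 0.1 N and contact force between cassette and amber_bottle below 0.1 N and contact force between cassette and white_jar below 0.1 N and contact force between cassette and vial below 0.1 N and contact force between cassette and specimen_cup below 0.1 N and contact force between cassette and tube_rack below 0.1 N and contact force between cassette and tip_box below 0.1 N and contact force between cassette and cap_dish below 0.1 N and linear speed of cassette below 0.03 m/s and angular speed of cassette below 0.15 rad/s); the arm keeps its last pose, push and grip.
It fails at once if a bystander is moved more than 30 mm (distance of any of amber_bottle, white_jar, vial, specimen_cup, tube_rack, tip_box, cap_dish from where it was at the start of the episode above 0.03 m).
It fails at once if the tool is let go more than 60 mm above the bench (height (world z) of tool_grip above 0.06 m and contact force between the fingers and pry_tool below 0.02 N).
It fails at once if the cassette is let go after it is drawn out (height (world z) of cassette_center above 0.13 m and contact force between the fingers and cassette below 0.02 N).
It also fails if it takes over 67 s, if anything falls off the work surface, if the arm or the gripper's body presses on something with over 40 N, if the wrist force passes 120 N, or if a joint passes its speed limit or range.

## Working session

There is one attempt and no reset: what is moved stays moved. The work goes in short steps, Python scripts to look and compute and a shell command to move; the robot and the scene stay as the last step left them, time stands still between calls to the robot, and variables do not carry over. Pictures are saved under pics/ and viewed, and the job is handed in when it is done.

```bash
ls -la; mkdir -p pics
python3 - <<'E'
from station import *
import cv2
print(observe())
for n in ["scene","side","wrist"]:
    c=capture(n); cv2.imwrite(f"pics/{n}0.png",c["frame"][:,:,::-1]); print(n,c["intrinsics"],c["R"],c["t"])
E
```

```text
total 12
drwxr-xr-x  3 agent agent 4096 Dec  6 19:11 .
drwxr-xr-x 23 root  root  4096 Dec  6 19:11 ..
drwxr-xr-x  2 agent agent 4096 Dec  6 19:11 pics
{'t': 0.0, 'q': array([-8.45981534e-02,  3.51251240e-01,  1.65242919e+00,  7.85119880e-06,
        1.13908561e+00, -8.45724729e-02]), 'qd': array([ 5.82685448e-04, -1.54429111e-03, -1.39986761e-06,  4.05734007e-04,
        1.39899748e-03, -1.32304294e-03]), 'tau': array([ 1.41757551e-03, -4.97321892e+01, -2.85254824e+01,  6.99741254e-02,
        2.57699919e-02, -1.73020858e-04]), 'eef_pos': array([5.49668433e-01, 5.66156465e-05, 2.29091264e-01]), 'ee_rot': array([ 0.49974157,  0.50031138, -0.50027275,  0.49967396]), 'contact_force': array([-0.22351455,  0.7456449 ,  0.41244297]), 'moment': array([0.02362389, 0.02657937, 0.03170481]), 'opening': 0.09301314113583051}
scene [[439.93939815   0.         274.93637009]
 [  0.         439.93939815 209.18607125]
 [  0.           0.           1.        ]] [[-0.86218525  0.5065233  -0.00841047]
 [ 0.37087583  0.61980786 -0.69158466]
 [-0.34509087 -0.59939333 -0.72224644]] [ 0.36623743 -0.09680394  1.40647668]
side [[467.1730561    0.         275.84568784]
 [  0.         467.1730561  203.86760398]
 [  0.           0.           1.        ]] [[ 0.93177789 -0.36267394 -0.01604922]
 [-0.2705253  -0.66419118 -0.69689751]
 [ 0.24208682  0.65369541 -0.71699113]] [-0.41468361  0.1793894   1.12008853]
wrist [[325.1922621    0.         275.94273334]
 [  0.         325.1922621  203.82565035]
 [  0.           0.           1.        ]] [[ 9.99999794e-01  5.00366771e-04 -4.01147180e-04]
 [ 5.81652098e-04 -9.71097261e-01  2.38683412e-01]
 [-2.70123679e-04 -2.38683596e-01 -9.71097352e-01]] [-0.54981387 -0.02879155  0.3875855 ]
```

View pics/scene0.png

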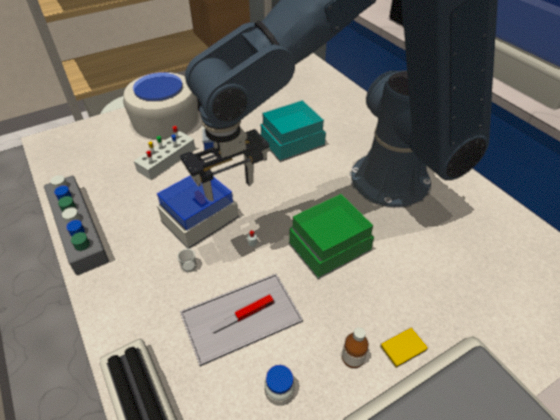

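View pics/side0.png

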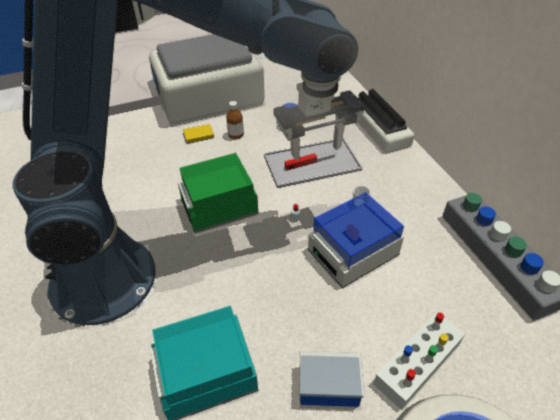

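View pics/wrist0.png

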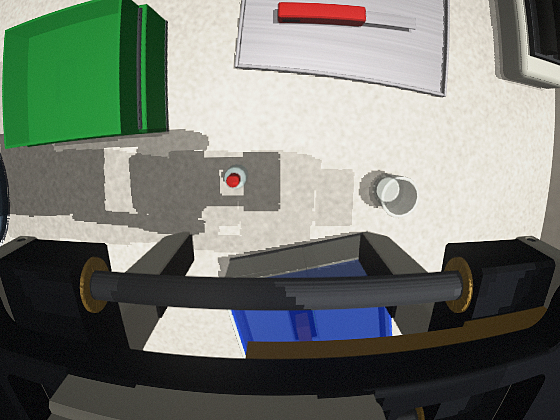

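```bash
cat > h.py <<'E'
import numpy as np, cv2
from scipy.spatial.transform import Rotation as Rn
def ray(c,u,v,fish=False):
    K=c["intrinsics"];x=(u-K[0,2])/K[0,0];y=(v-K[1,2])/K[1,1]
    if fish:
        r=np.hypot(x,y); d=np.array([np.sin(r)*x/r,np.sin(r)*y/r,np.cos(r)]) if r>1e-9 else np.array([0,0,1.])
    else: d=np.array([x,y,1.])
    R=np.asarray(c["R"]);o=-R.T@c["t"];d=R.T@d
    return o,d/np.linalg.norm(d)
def onz(c,u,v,z,fish=False):
    o,d=ray(c,u,v,fish); return o+d*(z-o[2])/d[2]
def tri(rays):
    A=np.zeros((3,3));b=np.zeros(3)
    for o,d in rays:
        P=np.eye(3)-np.outer(d,d);A+=P;b+=P@o
    X=np.linalg.solve(A,b); return X,[np.linalg.norm(np.cross(X-o,d)) for o,d in rays]
def proj(c,X,fish=False):
    p=np.asarray(c["R"])@np.asarray(X)+c["t"];K=c["intrinsics"]
    if fish:
        r=np.hypot(p[0],p[1]);th=np.arctan2(r,p[2]);x,y=p[0]/r*th,p[1]/r*th
    else: x,y=p[0]/p[2],p[1]/p[2]
    return np.array([K[0,0]*x+K[0,2],K[1,1]*y+K[1,2]])
def save(name,img,box=None,s=1):
    if box: x0,y0,x1,y1=box; img=img[y0:y1,x0:x1]
    if s!=1: img=cv2.resize(img,None,fx=s,fy=s,interpolation=cv2.INTER_CUBIC)
    cv2.imwrite(f"pics/{name}.png",img[:,:,::-1])
E
python3 - <<'E'
from station import *
from h import *
import pickle
cs={n:capture(n) for n in ["scene","side","wrist"]}
pickle.dump(cs,open("c0.pkl","wb"))
save("a_scene",cs["scene"]["frame"],(140,140,310,370),3)
save("a_side",cs["side"]["frame"],(250,130,430,290),4)
save("a_wrist",cs["wrist"]["frame"],(200,0,460,400),2) if 0 else save("a_wrist",cs["wrist"]["frame"],(200,0,460,120),3)
E
```

```text
(no output)
```

View pics/a_scene.png

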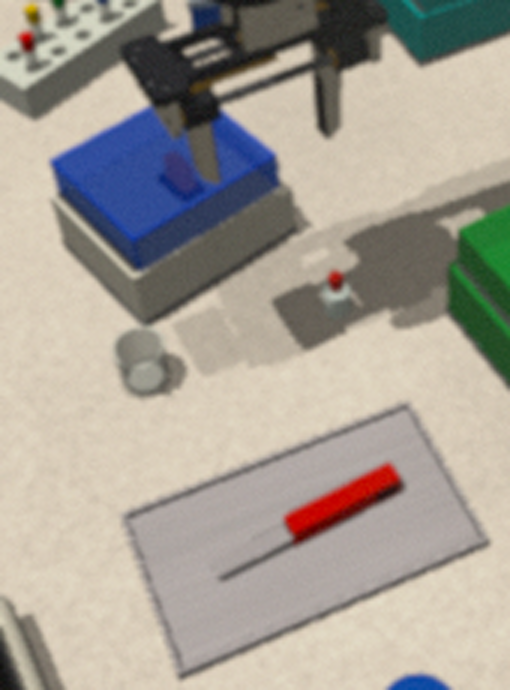

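View pics/a_side.png

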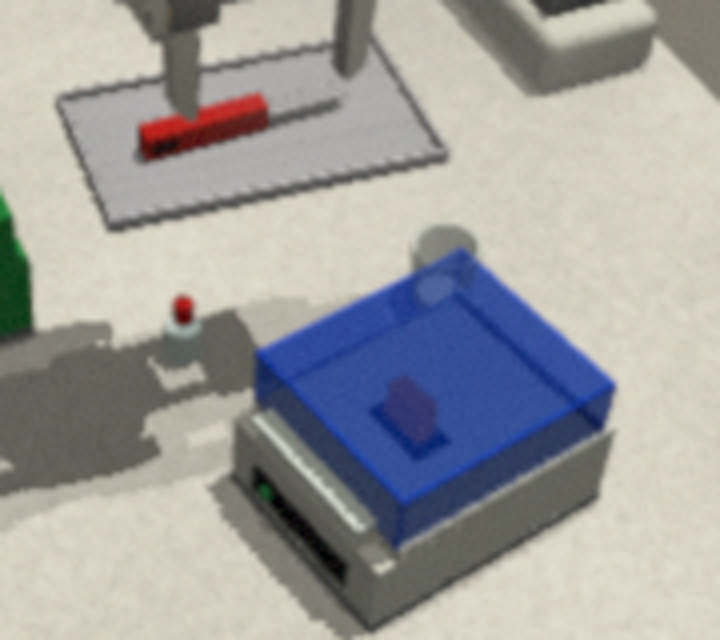

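View pics/a_wrist.png

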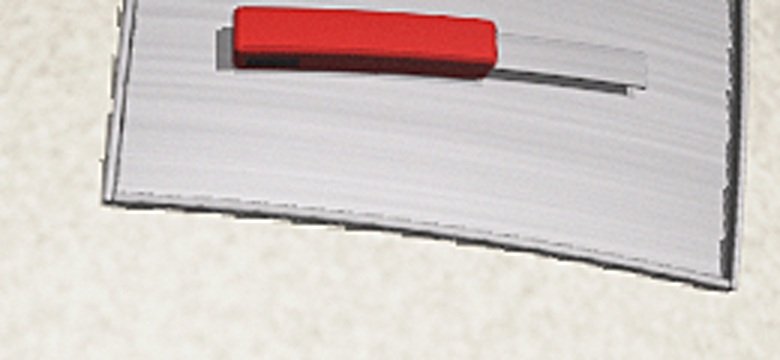

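Run:
```python
from h import *
import pickle
cs=pickle.load(open("c0.pkl","rb"));S,D,W=cs["scene"],cs["side"],cs["wrist"]
z=.112
FL,BL,BR,FR=[onz(D,*p,z) for p in [(314.5,218.25),(366.3,192.5),(403.3,226.8),(350.8,255)]]
print("side",FL,BL,BR,FR); print([np.linalg.norm(a-b).round(4) for a,b in [(FL,BL),(BL,BR),(BR,FR),(FR,FL)]])
br,bl,fl=[onz(S,*p,z) for p in [(157.3,194),(185,220),(232.3,191.7)]]
print("scene",fl,bl,br)
print("tri",[ (lambda r:(r[0].round(4),np.round(r[1],4)))(tri([ray(D,*a),ray(S,*b)])) for a,b in [((314.5,218.25),(232.3,191.7)),((366.3,192.5),(185,220)),((403.3,226.8),(157.3,194))]])
c=(FL+BL+BR+FR)/4; ax=(BL+BR-FL-FR);yw=np.arctan2(ax[1],ax[0]);ay=FL+BL-FR-BR
print(c,np.degrees(yw),np.degrees(np.arctan2(-ay[0],ay[1])))
print("wrist tool")
for p in [(278,2.7),(365,6.7),(365.7,18.3),(278.3,16.7)]: print(onz(W,*p,.028,True))
for p in [(415,20),(415,29)]: print(onz(W,*p,.016,True),onz(W,*p,.0175,True))
# red masks
for n,c in (("scene",S),("side",D)):
    f=c["frame"].astype(int);m=((f[...,0]>140)&(f[...,1]<50)&(f[...,2]<50)).astype(np.uint8)
    k,l,st,ce=cv2.connectedComponentsWithStats(m)
    for i in range(1,k):
        if st[i,4]>60:
            q=cv2.minAreaRect(np.argwhere(l==i)[:,::-1].astype(np.float32));print(n,st[i,4],ce[i],q); b=cv2.boxPoints(q); print([onz(c,*p,.028)[:2].round(4) for p in b])
# scene tip (220,578)/3+140
print("tip scene",onz(S,220/3+140,578/3+140,.016),"side",onz(D,338/4+250,102/4+130,.016))
print("tray scene",[onz(S,a/3+140,b/3+140,.012)[:2].round(4) for a,b in [(127,516),(408,405),(488,543),(182,675)]])
print("tray side",[onz(D,a/4+250,b/4+130,.012)[:2].round(4) for a,b in [(58,100),(445,155),(112,227)]])
```

```text
side [ 0.50389816 -0.10338306  0.112     ] [ 0.6577204 -0.0731436  0.112    ] [ 0.68121983 -0.20406478  0.112     ] [ 0.53192922 -0.23168954  0.112     ]
[np.float64(0.1568), np.float64(0.133), np.float64(0.1518), np.float64(0.1313)]
scene [ 0.50262468 -0.09722284  0.112     ] [ 0.65512823 -0.0656906   0.112     ] [ 0.68336498 -0.19495192  0.112     ]
tri [(array([ 0.5033, -0.1006,  0.1094]), array([0.0019, 0.0019])), (array([ 0.6568, -0.07  ,  0.1091]), array([0.0027, 0.0027])), (array([ 0.6833, -0.2007,  0.1073]), array([0.0009, 0.0009]))]
[ 0.5936919  -0.15307025  0.112     ] 10.807724770438004 11.242963177221755
wrist tool
[0.55223205 0.20566401 0.028     ]
[0.65045887 0.2065975  0.028     ]
[0.65068618 0.19190517 0.028     ]
[0.55255256 0.18825299 0.028     ]
[0.71745858 0.20262118 0.016     ] [0.71677463 0.20205836 0.0175    ]
[0.71675969 0.19054524 0.016     ] [0.71607859 0.19003175 0.0175    ]
scene 240 [253.27916667 306.06666667] ((253.50001525878906, 306.0), (5.81377649307251, 39.35479736328125), 63.43495178222656)
[array([0.6496, 0.1938]), array([0.5533, 0.1943]), array([0.5552, 0.2103]), array([0.6506, 0.2094])]
side 77 [298.72727273 159.87012987] ((299.6470642089844, 159.58824157714844), (2.9104275703430176, 29.589345932006836), 75.96376037597656)
[array([0.5523, 0.201 ]), array([0.6432, 0.1988]), array([0.6398, 0.1862]), array([0.5495, 0.1886])]
tip scene [0.71403268 0.20990308 0.016     ] side [0.70559227 0.1841055  0.016     ]
tray scene [array([0.755 , 0.1196]), array([0.505 , 0.1422]), array([0.5178, 0.2887]), array([0.7707, 0.2646])]
tray side [array([0.5138, 0.2707]), array([0.7534, 0.1048]), array([0.5008, 0.1261])]
```

Candidates for the housing:
- Blue cover on ivory: side (357,235), scene (197,207).
- Green look-alike: scene (332,233).
- Turquoise look-alike: scene (293,128).
- Tip box, blue with clear lid: side (330,380).

The close crop of the first shows a see-through blue cover, a white lip facing the robot and the orange tab inside, so that is the one. The only tool is the red handle in the tray at scene (253,306), with its blade towards +x.

I'll turn the gripper 90° about its x, so the jaws lie along world y and the camera is on the far side.

```bash
python3 -m handwheel '[[0,[0,0,0],[1,0,0]],[0,[0,0,0],[1,0,0]],[0,[0,0,0],[1,0,0]],[0,[0,0,0],[1,0,0]],[0,[0,0,0],[1,0,0]]]' 30
python3 -m handwheel '[[0,[0,0,0],[1,0,0]],[0,[0,0,0],[1,0,0]],[0,[0,0,0],[1,0,0]],[0,[0,0,0],[1,0,0]],[0,[0,0,0],[1,0,0]]]'
python3 -m handwheel '[[0,[0,0,0],[1,0,0]],[0,[0,0,0],[1,0,0]],[0,[0,0,0],[1,0,0]],[0,[0,0,0],[1,0,0]],[0,[0,0,0],[1,0,0]]]'
python3 -m handwheel '[[0,[0,0,0],[1,0,0]],[0,[0,0,0],[1,0,0]],[0,[0,0,0],[1,0,0]]]'
python3 - <<'E'
from station import *
from h import *
import pickle
o=observe();print(o["t"],o["q"],o["eef_pos"],Rn.from_quat(o["ee_rot"]).as_matrix().round(3))
W=capture("wrist");pickle.dump(W,open("w1.pkl","wb"));save("w1",W["frame"])
E
```

```text
t: 0.72
eef_pos: [0.5496, 0.0001, 0.2291]
ee_rot: [-0.599, -0.375, 0.6, -0.375]
contact_force: [0.5, 1.2, 0.8]
opening: 0.093
t: 1.13
eef_pos: [0.5494, 0.0001, 0.2287]
ee_rot: [-0.668, -0.229, 0.67, -0.229]
contact_force: [0.7, 0.2, 0.2]
opening: 0.0929
t: 1.55
eef_pos: [0.5491, 0.0001, 0.2284]
ee_rot: [-0.703, -0.071, 0.705, -0.071]
contact_force: [-0.1, -0.6, 0.6]
opening: 0.0928
t: 1.8
eef_pos: [0.549, 0.0001, 0.2281]
ee_rot: [-0.705, 0.026, 0.708, 0.026]
contact_force: [-0.3, -0.9, -0.0]
opening: 0.0928
1.8 [-8.45833317e-02  3.52055955e-01  1.65375106e+00  1.15431495e-05
  1.13915940e+00  1.56098632e+00] [5.48982604e-01 1.23808173e-04 2.28149190e-01] [[-0.003 -0.075 -0.997]
 [ 0.    -0.997  0.075]
 [-1.    -0.     0.003]]
```

View pics/w1.png

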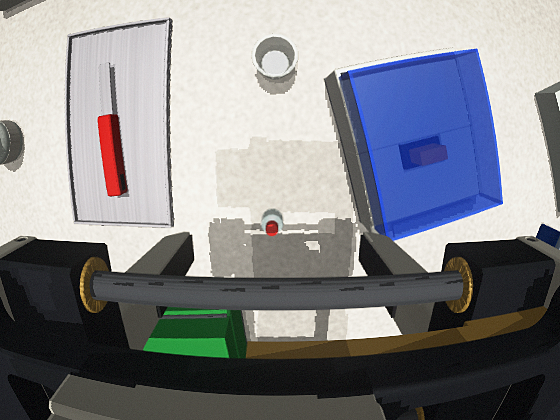

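Run:
```python
from h import *
import pickle
W=pickle.load(open("w1.pkl","rb"))
save("w1a",W["frame"],(60,10,190,240),3);save("w1b",W["frame"],(320,40,520,240),3)
```

```text
(no output)
```

View pics/w1a.png

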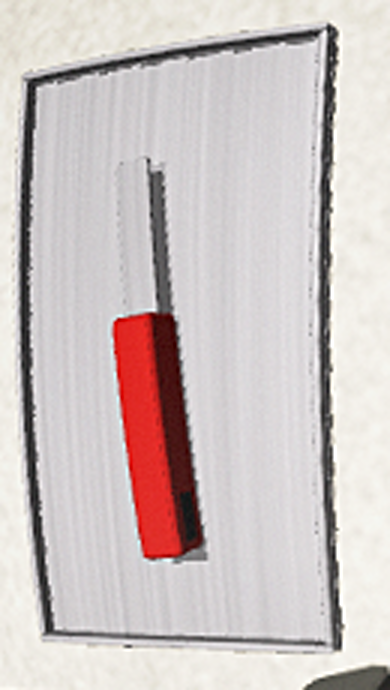

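View pics/w1b.png

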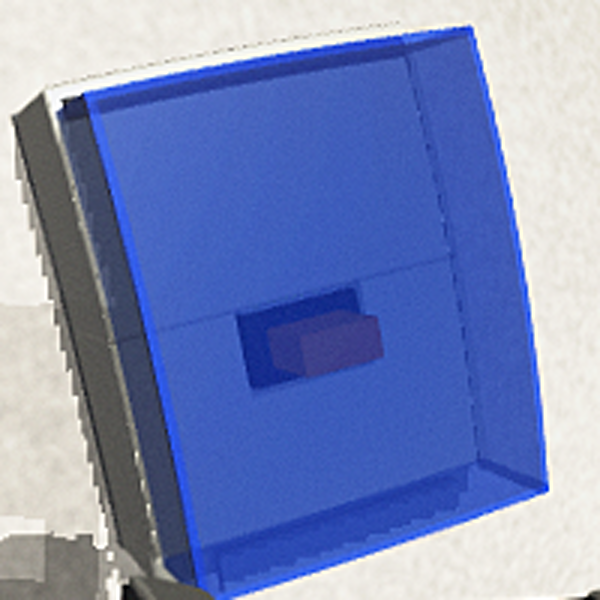

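Run:
```python
from h import *
import pickle
W=pickle.load(open("w1.pkl","rb"))
f=lambda a,b,z:onz(W,320+a/3,40+b/3,z,True)
g=lambda a,b,z:onz(W,60+a/3,10+b/3,z,True)
BL,BR,FR,FL=[f(*p,.112) for p in [(88,95),(470,28),(547,490),(215,597)]]
print(BL,BR,FR,FL,[np.linalg.norm(a-b).round(4) for a,b in [(FL,BL),(BL,BR),(BR,FR),(FR,FL)]])
ax=(BL+BR-FL-FR);ay=FL+BL-FR-BR;print((BL+BR+FL+FR)/4,np.degrees([np.arctan2(ax[1],ax[0]),np.arctan2(-ay[0],ay[1])]))
print("deck",[f(*p,.07) for p in [(60,108),(405,35),(478,462)]])
print("well",[f(*p,.07) for p in [(237,315),(355,288),(250,388),(370,360)]])
print("tool",[g(*p,.028)[:2].round(4) for p in [(115,320),(153,315),(147,557),(182,556)]],[g(*p,.0175)[:2].round(4) for p in [(117,160),(148,156)]])
print("tray",[g(*p,.012)[:2].round(4) for p in [(23,75),(332,25),(45,645),(336,648)]])
```

```text
[ 0.65656617 -0.06999838  0.112     ] [ 0.68370649 -0.20043869  0.112     ] [ 0.53146145 -0.23234185  0.112     ] [ 0.50689241 -0.10473253  0.112     ] [np.float64(0.1537), np.float64(0.1332), np.float64(0.1556), np.float64(0.13)]
[ 0.59465663 -0.15187786  0.112     ] [12.44636267 11.33115964]
deck [array([ 0.65887508, -0.0704272 ,  0.07      ]), array([ 0.68874608, -0.20067944,  0.07      ]), array([ 0.53209666, -0.23024671,  0.07      ])]
well [array([ 0.58917799, -0.12745816,  0.07      ]), array([ 0.5975475 , -0.17332283,  0.07      ]), array([ 0.56419023, -0.13190587,  0.07      ]), array([ 0.5721194 , -0.17941621,  0.07      ])]
tool [array([0.6498, 0.2041]), array([0.6489, 0.186 ]), array([0.5527, 0.2037]), array([0.5517, 0.1869])] [array([0.7179, 0.2043]), array([0.7162, 0.1892])]
tray [array([0.7717, 0.2571]), array([0.7572, 0.1081]), array([0.5139, 0.2791]), array([0.5047, 0.1315])]
```

```bash
python3 -m handwheel '[[0,[0,0,0],[-0.9,0,0]],[0,[0.3,-0.8,-0.35],[0,0,0]],[0,[0.3,-0.8,-0.35],[0,0,0]],[0,[0.3,-0.8,-0.35],[0,0,0]],[0,[0.3,-0.8,-0.35],[0,0,0]]]'
python3 -m handwheel '[[0,[0.3,-0.8,-0.35],[0,0,0]],[0,[0.3,-0.8,-0.35],[0,0,0]],[0,[0,0,0],[0,0,0]]]'
cat > st.py <<'E'
from station import *
from h import *
o=observe();R=Rn.from_quat(o["ee_rot"]).as_matrix()
print("t",round(o["t"],2),"p",o["eef_pos"].round(4),"q",o["q"].round(2),"F",o["contact_force"].round(1),"op",round(o["opening"],4));print(R.round(3))
def to(target):
    d=R.T@(np.array(target)-o["eef_pos"])/.04; print("units",d.round(2))
E
python3 - <<'E'
from st import *
to([.632,.195,.12])
E
```

```text
t: 2.27
eef_pos: [0.6067, 0.1273, 0.1816]
ee_rot: [0.708, 0.001, -0.706, 0.002]
contact_force: [0.4, 0.4, 0.3]
opening: 0.093
t: 2.52
eef_pos: [0.6355, 0.1993, 0.1533]
ee_rot: [-0.707, -0.005, 0.707, -0.005]
contact_force: [0.1, 1.2, -0.0]
opening: 0.0932
t 2.52 p [0.6355 0.1993 0.1533] q [ 0.23  0.64  1.39 -0.    1.11  1.79] F [ 0.1  1.2 -0. ] op 0.0932
[[-0.     0.014 -1.   ]
 [-0.    -1.    -0.014]
 [-1.     0.     0.   ]]
units [0.83 0.11 0.09]
```

Run:
```python
from station import *
from h import *
import pickle
W=capture("wrist");pickle.dump(W,open("w2.pkl","wb"));save("w2",W["frame"])
for X in [(.632,.195,.016),(.718,.196,.016),(.552,.195,.028)]: print(proj(W,X,True))
```

```text
[279.50941093 201.55428652]
[279.9042998  106.92632958]
[278.17905455 285.26211696]
```

View pics/w2.png

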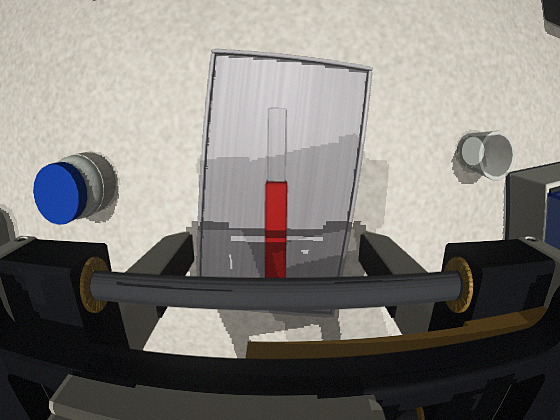

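Run:
```python
from h import *
import pickle
W=pickle.load(open("w2.pkl","rb"))
print(onz(W,276,182,.028,True),onz(W,277.5,108,.0175,True),onz(W,277.5,108,.0175,True)-[.086,0,0])
```

```text
[0.65232002 0.19852509 0.028     ] [0.71692156 0.19811666 0.0175    ] [0.63092156 0.19811666 0.0175    ]
```

```bash
python3 -m handwheel '[[0,[0.9,0.03,0.1],[0.1,0,0]],[0,[0.9,0,0],[0,0,0]],[0,[0.9,0,0],[0,0,0]],[0,[0.4,0,0],[0,0,0]],[0,[0,0,0],[0,0,0]]]'
python3 - <<'E'
from st import *
to([.6315,.198,.019])
E
```

```text
t: 2.98
eef_pos: [0.6327, 0.1932, 0.0296]
ee_rot: [0.709, 0.004, -0.705, 0.005]
contact_force: [-0.1, 0.6, 0.7]
opening: 0.0932
t 2.98 p [0.6327 0.1932 0.0296] q [ 0.23  0.78  1.47 -0.    0.88  1.79] F [-0.1  0.6  0.7] op 0.0932
[[ 0.006  0.013 -1.   ]
 [-0.001 -1.    -0.013]
 [-1.     0.001 -0.006]]
units [ 0.26 -0.12  0.03]
```

```bash
python3 -m handwheel '[[0,[0.25,-0.12,0],[-0.1,0,0]],[0,[0,0,0],[0,0,0]]]'
python3 - <<'E'
from st import *
to([.6315,.198,.019])
E
```

```text
t: 3.15
eef_pos: [0.6329, 0.1968, 0.0201]
ee_rot: [0.709, 0.008, -0.705, 0.008]
contact_force: [-0.5, 0.7, -0.4]
opening: 0.0926
t 3.15 p [0.6329 0.1968 0.0201] q [ 0.23  0.8   1.47 -0.    0.87  1.78] F [-0.5  0.7 -0.4] op 0.0926
[[ 0.006  0.022 -1.   ]
 [-0.001 -1.    -0.022]
 [-1.     0.001 -0.006]]
units [ 0.03 -0.03  0.03]
```

Close on the handle.

```bash
python3 -m handwheel '[[0.8,[0.03,-0.02,0],[0.15,0,0]],[0.9,[0,0,0],[0,0,0]],[0.9,[0,0,0],[0,0,0]],[0.9,[0,0,0],[0,0,0]],[0.9,[0,0,0],[0,0,0]]]' 40
python3 -m handwheel '[[0.9,[0,0,0],[0,0,0]],[0.9,[0,0,0],[0,0,0]],[0.9,[0,0,0],[0,0,0]]]'
python3 - <<'E'
from st import *
c=capture("wrist");save("w3",c["frame"])
E
```

```text
t: 3.57
eef_pos: [0.6357, 0.1978, 0.0245]
ee_rot: [0.712, 0.003, -0.702, 0.003]
contact_force: [0.5, 0.1, -0.2]
opening: 0.0642
t: 3.82
eef_pos: [0.6362, 0.198, 0.0256]
ee_rot: [0.713, 0.004, -0.702, 0.003]
contact_force: [-0.3, -0.7, 0.0]
opening: 0.0445
t 3.82 p [0.6362 0.198  0.0256] q [ 0.23  0.79  1.46 -0.    0.87  1.8 ] F [-0.3 -0.7  0. ] op 0.0445
[[ 0.016  0.009 -1.   ]
 [ 0.001 -1.    -0.009]
 [-1.    -0.001 -0.016]]
```

View pics/w3.png

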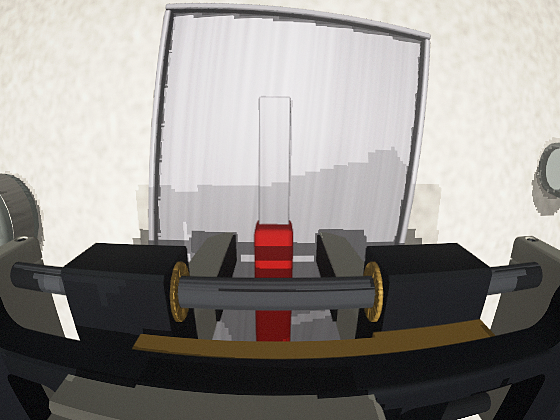

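```bash
python3 -m handwheel '[[0.9,[0.17,0,0.08],[0,-0.18,0]],[0.9,[0.02,0,0.01],[0,-0.03,0]],[0.9,[0.02,0,0.01],[0,-0.03,0]],[0.9,[0.02,0,0.01],[0,-0.03,0]]]' 40
python3 - <<'E'
from st import *
E
```

```text
t: 4.2
eef_pos: [0.632, 0.1981, 0.0164]
ee_rot: [-0.704, -0.004, 0.71, -0.003]
contact_force: [-4.4, -0.6, 18.2]
opening: 0.0198
t 4.2 p [0.632  0.1981 0.0164] q [0.23 0.81 1.46 0.   0.88 1.79] F [-4.4 -0.6 18.2] op 0.0198
[[-0.009  0.009 -1.   ]
 [ 0.001 -1.    -0.009]
 [-1.    -0.001  0.009]]
```

```bash
python3 -m handwheel '[[0.9,[-0.2,0,0],[0,0,0]],[0.9,[-0.7,0,0],[0,0,0]],[0.9,[-1,0,0],[0,0,0]],[0.9,[-1,0,0],[0,0,0]],[0.9,[-1,0,0],[0,0,0]]]' 40
python3 - <<'E'
from st import *
import pickle
for n in ["wrist","side"]:
    c=capture(n);save("l_"+n,c["frame"]);pickle.dump(c,open("l_"+n+".pkl","wb"))
E
```

```text
t: 4.62
eef_pos: [0.6288, 0.1966, 0.168]
ee_rot: [-0.697, -0.002, 0.717, -0.004]
contact_force: [1.1, -0.1, -0.6]
opening: 0.0196
t 4.62 p [0.6288 0.1966 0.168 ] q [0.23 0.62 1.38 0.   1.17 1.79] F [ 1.1 -0.1 -0.6] op 0.0196
[[-0.028  0.009 -1.   ]
 [-0.003 -1.    -0.009]
 [-1.     0.003  0.029]]
```

View pics/l_wrist.png

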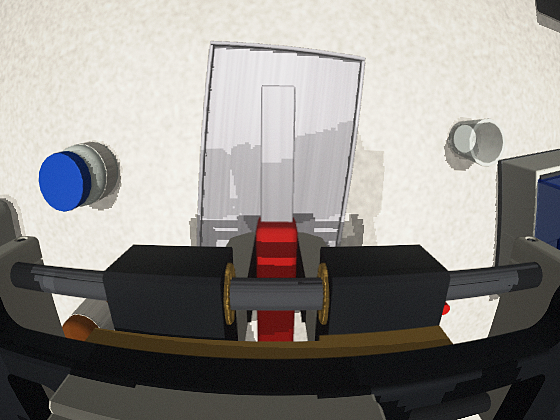

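View pics/l_side.png

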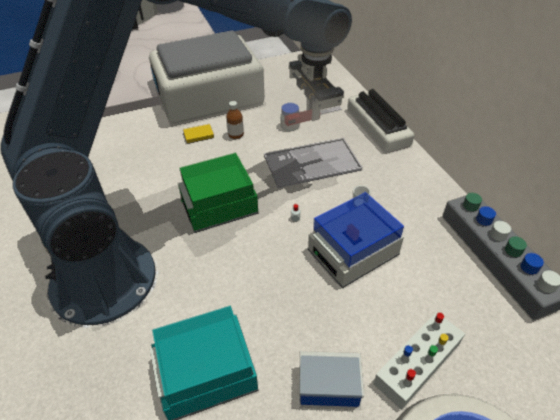

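```bash
python3 -m handwheel '[[0.9,[0,0.8,0.5],[0,0.3,0]],[0.9,[0,0.8,0.5],[0,0,0]],[0.9,[0,0.8,0.5],[0,0,0]],[0.9,[0,0.8,0.5],[0,0,0]],[0.9,[0,0.8,0.5],[0,0,0]]]' 40
python3 -m handwheel '[[0.9,[0,0.8,0.5],[0,0,0]],[0.9,[0,0.8,0.5],[0,0,0]],[0.9,[0,0.8,0.5],[0,0,0]],[0.9,[0,0.8,0.5],[0,0,0]],[0.9,[0,0.8,0.5],[0,0,0]]]'
python3 - <<'E'
from st import *
to([.39,-.194,.12])
E
```

```text
t: 5.13
eef_pos: [0.532, 0.0366, 0.1718]
ee_rot: [0.712, 0.006, -0.702, 0.005]
contact_force: [0.9, -0.5, -1.1]
opening: 0.0192
t: 5.55
eef_pos: [0.427, -0.1307, 0.1683]
ee_rot: [0.711, 0.007, -0.703, 0.006]
contact_force: [0.1, -0.5, -1.2]
opening: 0.0198
t 5.55 p [ 0.427  -0.1307  0.1683] q [-0.41  0.24  1.98  0.01  0.91  1.14] F [ 0.1 -0.5 -1.2] op 0.0198
[[ 0.012  0.018 -1.   ]
 [ 0.002 -1.    -0.018]
 [-1.    -0.002 -0.012]]
units [1.19 1.57 0.97]
```

```bash
python3 -m handwheel '[[0.9,[0.2,0.8,0.5],[0,-0.1,0]],[0.9,[0.2,0.7,0.4],[0,0,0]],[0.9,[0.2,0,0],[-0.7,0,0]],[0.9,[0.2,0,0],[-0.7,0,0]],[0.9,[0.2,0,0],[-0.7,0,0]]]' 40
python3 - <<'E'
from st import *
to([.39,-.194,.12])
import pickle
for n in ["wrist","side","scene"]:
    c=capture(n);save("m_"+n,c["frame"]);pickle.dump(c,open("m_"+n+".pkl","wb"))
E
```

```text
t: 5.97
eef_pos: [0.3858, -0.1995, 0.1267]
ee_rot: [0.705, 0.07, -0.702, 0.07]
contact_force: [-0.3, 0.3, -0.7]
opening: 0.0197
t 5.97 p [ 0.3858 -0.1995  0.1267] q [-0.59  0.3   2.04  0.    0.81  0.78] F [-0.3  0.3 -0.7] op 0.0197
[[ 0.004  0.197 -0.98 ]
 [ 0.001 -0.98  -0.197]
 [-1.     0.    -0.004]]
units [ 0.17 -0.11 -0.13]
```

View pics/m_wrist.png

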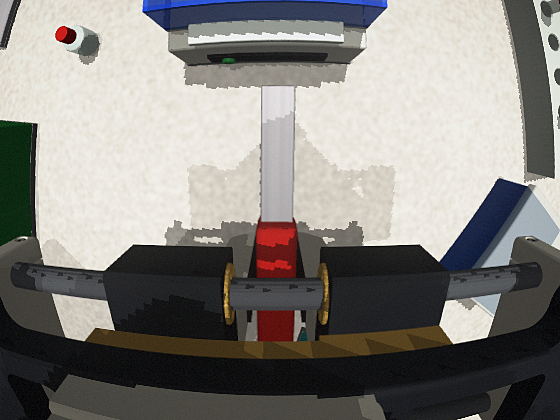

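View pics/m_side.png

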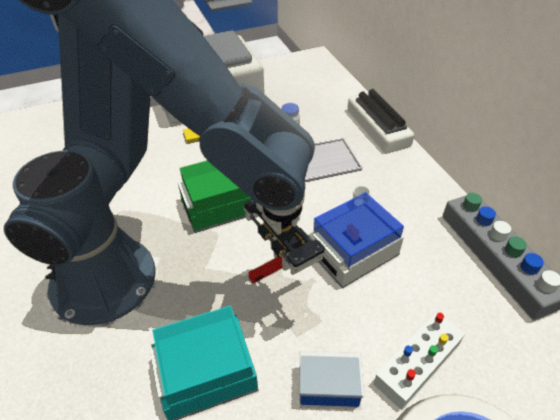

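Run:
```python
from h import *
import pickle
c=pickle.load(open("m_wrist.pkl","rb"));save("m_wz",c["frame"],(140,0,400,110),3)
```

```text
(no output)
```

View pics/m_wz.png

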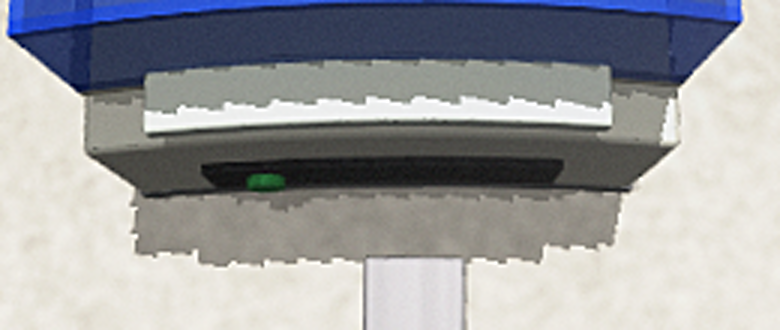

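Run:
```python
from h import *
import pickle
W=pickle.load(open("m_wrist.pkl","rb"))
f=lambda a,b,z:onz(W,140+a/3,b/3,z,True)
for z,ps in [(.078,[(145,130),(611,126)]),(.06,[(85,152),(682,142)])]:
    a,b=[f(*p,z) for p in ps];m=(a+b)/2;d=a-b
    print(z,a,b,m,np.linalg.norm(d),np.degrees(np.arctan2(-d[0],d[1])))
p=np.array([ 0.3858,-0.1995,0.1267]);R=np.array([[.004,.197,-.98],[.001,-.98,-.197],[-1,0,-.004]])
tip=p-R[:,2]*.086;print("tip pred",tip,proj(W,tip,True),"obs",140+415/3,257/3,"ray at z",f(415,257,tip[2]))
```

```text
0.078 [ 0.49349258 -0.12212271  0.078     ] [ 0.51273063 -0.21836787  0.078     ] [ 0.50311161 -0.17024529  0.078     ] 0.09814903546236917 11.303648151205312
0.06 [ 0.4905276  -0.10278682  0.06      ] [ 0.51911737 -0.23813539  0.06      ] [ 0.50482248 -0.17046111  0.06      ] 0.1383351310550258 11.927294495477295
tip pred [ 0.47008  -0.182558  0.127044] [273.90342492  82.85079544] obs 278.33333333333337 85.66666666666667 ray at z [ 0.46915959 -0.18485091  0.127044  ]
```

```bash
python3 -m handwheel '[[0.9,[0.8,-0.12,0],[0,0,0]],[0.9,[0.6,0,-0.2],[0,0,0]],[0.9,[0.1,0,-0.2],[0,0,0]],[0.9,[0,0,0],[0,0,0]]]' 40
python3 - <<'E'
from st import *
import pickle
print("tip", (o["eef_pos"]-R[:,2]*.086).round(4))
for n in ["wrist","side"]:
    c=capture(n);pickle.dump(c,open("n_"+n+".pkl","wb"))
    save("n_"+n,c["frame"],(140,0,400,190) if n=="wrist" else (240,180,420,310),3 if n=="wrist" else 4)
E
```

```text
t: 6.45
eef_pos: [0.4039, -0.191, 0.0678]
ee_rot: [0.706, 0.065, -0.702, 0.067]
contact_force: [-0.7, -0.5, -0.0]
opening: 0.02
t 6.45 p [ 0.4039 -0.191   0.0678] q [-0.55  0.43  2.04  0.    0.67  0.83] F [-0.7 -0.5 -0. ] op 0.02
[[ 0.007  0.186 -0.982]
 [-0.001 -0.982 -0.186]
 [-1.     0.003 -0.007]]
tip [ 0.4884 -0.1749  0.0684]
```

View pics/n_wrist.png

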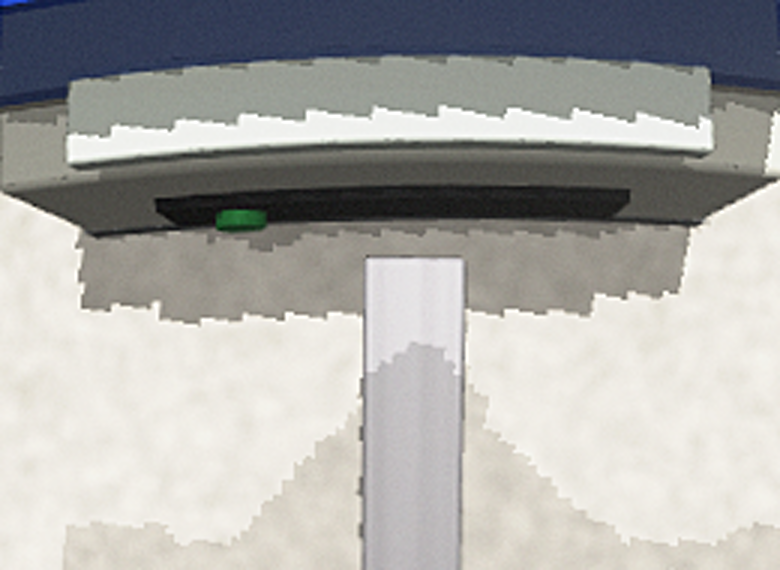

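View pics/n_side.png

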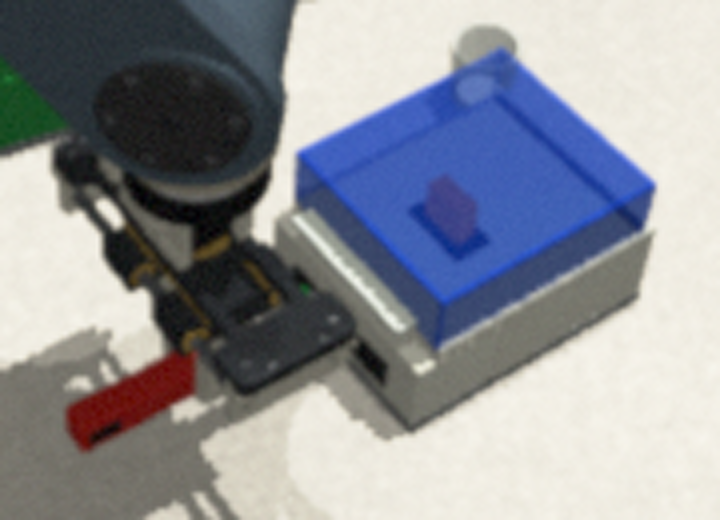

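```bash
python3 -m handwheel '[[0.9,[0.06,0,-0.25],[-0.1,-0.05,0]],[0.9,[0,0,-0.2],[0,0,0]],[0.9,[0,0,-0.15],[0,0,0]]]' 40
python3 - <<'E'
from st import *
import pickle
print("tip", (o["eef_pos"]-R[:,2]*.086).round(4))
for n in ["wrist","scene"]:
    c=capture(n);pickle.dump(c,open("p_"+n+".pkl","wb"))
    save("p_"+n,c["frame"],(140,0,400,190) if n=="wrist" else (140,140,320,270),3 if n=="wrist" else 4)
E
```

```text
t: 6.8
eef_pos: [0.429, -0.187, 0.0692]
ee_rot: [0.706, 0.067, -0.702, 0.071]
contact_force: [0.6, -0.8, -1.2]
opening: 0.0196
t 6.8 p [ 0.429  -0.187   0.0692] q [-0.51  0.45  1.99 -0.    0.69  0.87] F [ 0.6 -0.8 -1.2] op 0.0196
[[ 0.006  0.195 -0.981]
 [-0.005 -0.981 -0.195]
 [-1.     0.006 -0.005]]
tip [ 0.5134 -0.1703  0.0697]
```

View pics/p_wrist.png

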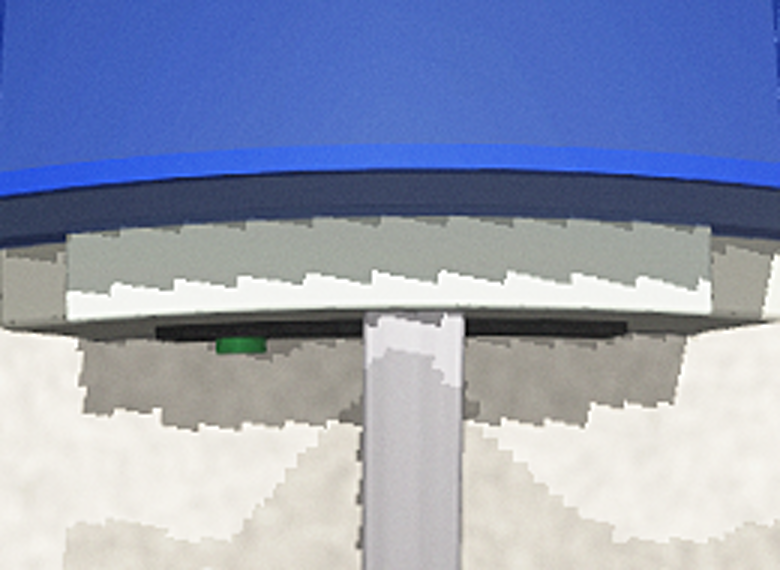

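View pics/p_scene.png

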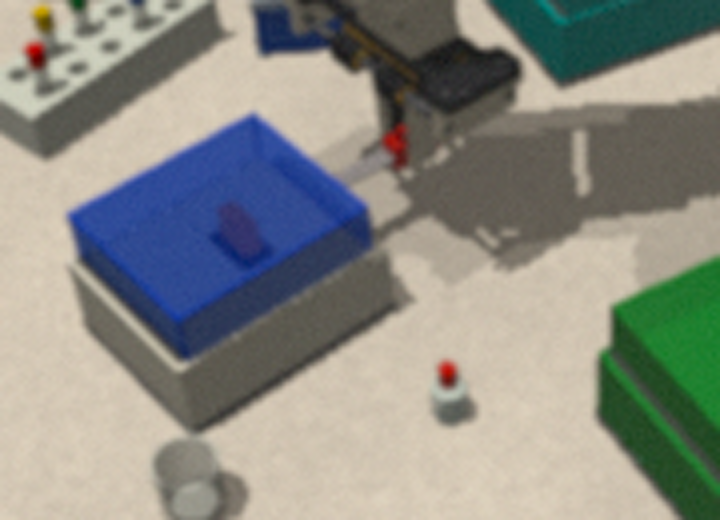

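```bash
python3 -m handwheel '[[0.9,[-0.2,0,-0.05],[0,0,0]],[0.9,[-0.4,0,-0.03],[0,0,0]],[0.9,[-0.4,0,-0.06],[0,0,0]],[0.9,[-0.4,0,-0.1],[0,0,0]]]' 40
python3 - <<'E'
from st import *
print("tip", (o["eef_pos"]-R[:,2]*.086).round(4))
for n in ["wrist","scene"]:
    c=capture(n)
    save("r_"+n,c["frame"],(140,0,400,190) if n=="wrist" else (140,140,320,270),2 if n=="wrist" else 3)
E
```

```text
t: 7.23
eef_pos: [0.436, -0.1834, 0.1256]
ee_rot: [-0.703, -0.069, 0.704, -0.07]
contact_force: [0.3, -0.3, -1.8]
opening: 0.0195
t 7.23 p [ 0.436  -0.1834  0.1256] q [-0.5   0.36  1.94 -0.    0.84  0.88] F [ 0.3 -0.3 -1.8] op 0.0195
[[-0.001  0.196 -0.981]
 [-0.001 -0.981 -0.196]
 [-1.     0.001  0.001]]
tip [ 0.5204 -0.1666  0.1255]
```

View pics/r_scene.png

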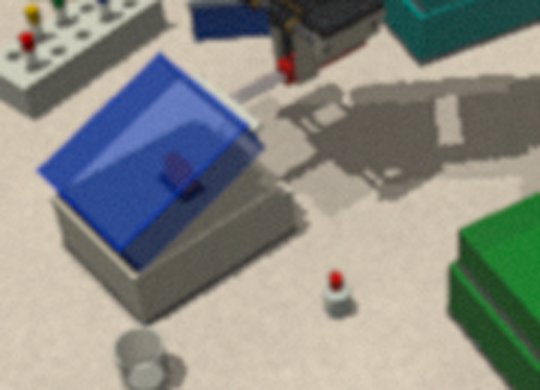

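View pics/r_wrist.png

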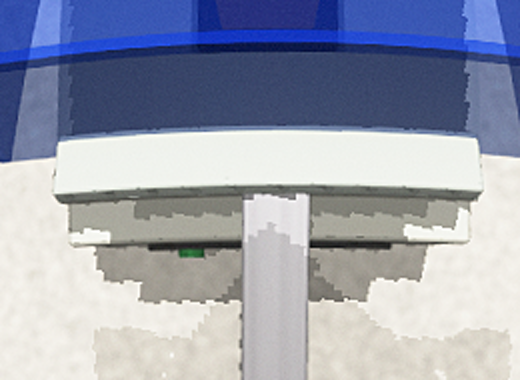

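```bash
python3 -m handwheel '[[0.9,[-0.4,0,-0.18],[0,0,0]],[0.9,[-0.4,0,-0.22],[0,0,0]],[0.9,[-0.4,0,-0.28],[0,0,0]],[0.9,[-0.35,0,-0.3],[0,0,0]]]' 40
python3 - <<'E'
from st import *
print("tip", (o["eef_pos"]-R[:,2]*.086).round(4))
for n in ["wrist","scene"]:
    c=capture(n)
    save("s_"+n,c["frame"],(140,0,400,190) if n=="wrist" else (140,140,320,270),2 if n=="wrist" else 3)
E
```

```text
t: 7.67
eef_pos: [0.4722, -0.1752, 0.187]
ee_rot: [-0.702, -0.069, 0.705, -0.069]
contact_force: [0.1, -0.8, -2.3]
opening: 0.0197
t 7.67 p [ 0.4722 -0.1752  0.187 ] q [-0.45  0.32  1.81 -0.    1.01  0.93] F [ 0.1 -0.8 -2.3] op 0.0197
[[-0.005  0.194 -0.981]
 [ 0.    -0.981 -0.194]
 [-1.    -0.001  0.005]]
tip [ 0.5566 -0.1585  0.1866]
```

View pics/s_scene.png

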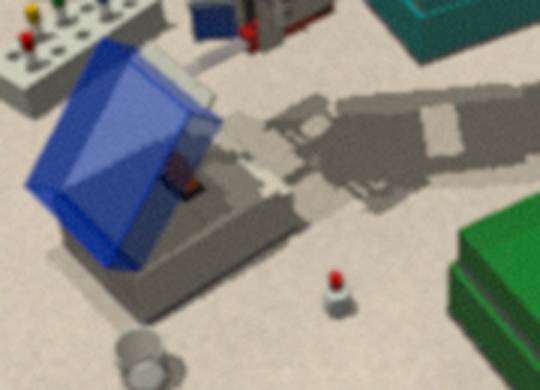

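View pics/s_wrist.png

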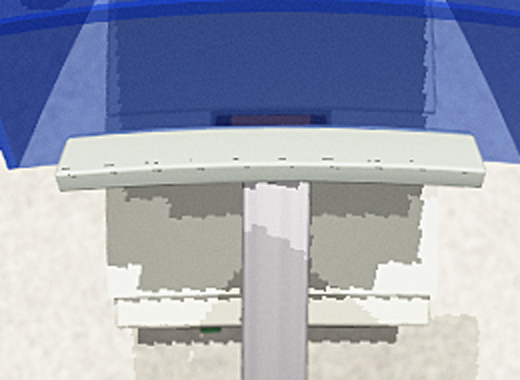

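```bash
python3 -m handwheel '[[0.9,[-0.3,0,-0.25],[0,0,0]],[0.9,[-0.2,0,-0.2],[0,0,0]],[0.9,[0,0,0],[0,0,0]],[0.9,[0,0,0],[0,0,0]],[0.9,[0,0,0],[0,0,0]]]' 40
python3 - <<'E'
from st import *
c=capture("scene");save("u_scene",c["frame"],(100,100,340,280),3)
E
```

```text
t: 8.18
eef_pos: [0.4887, -0.1717, 0.2033]
ee_rot: [-0.701, -0.07, 0.706, -0.069]
contact_force: [-0.2, -0.8, -2.0]
opening: 0.0192
t 8.18 p [ 0.4887 -0.1717  0.2033] q [-0.43  0.33  1.76 -0.    1.06  0.95] F [-0.2 -0.8 -2. ] op 0.0192
[[-0.006  0.196 -0.981]
 [ 0.001 -0.981 -0.196]
 [-1.    -0.002  0.006]]
```

View pics/u_scene.png

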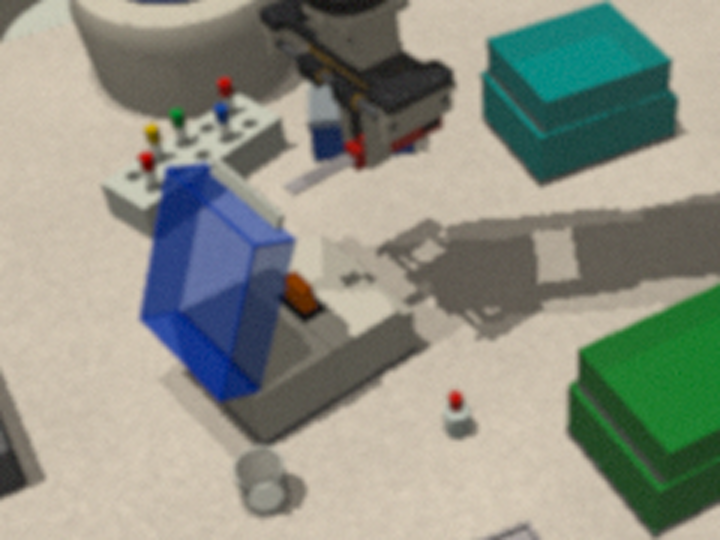

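```bash
python3 -m handwheel '[[0.9,[0,0,0.8],[0.8,0,0]],[0.9,[0,0,0.2],[0.8,0,0]],[0.9,[0,-0.9,0.1],[0.6,0,0]],[0.9,[0,-0.95,-0.1],[0,0,0]],[0.9,[0,-0.95,-0.1],[0,0,0]]]' 40
python3 - <<'E'
from st import *
to([.632,.198,.16])
E
```

```text
t: 8.65
eef_pos: [0.4465, -0.0698, 0.2]
ee_rot: [-0.703, 0.005, 0.711, 0.005]
contact_force: [1.0, -0.2, -1.1]
opening: 0.0198
t 8.65 p [ 0.4465 -0.0698  0.2   ] q [-0.26  0.22  1.92 -0.    1.02  1.33] F [ 1.  -0.2 -1.1] op 0.0198
[[-0.011 -0.014 -1.   ]
 [ 0.001 -1.     0.014]
 [-1.    -0.001  0.011]]
units [ 0.96 -6.76 -4.55]
```

```bash
python3 -m handwheel '[[0.9,[0,-0.82,-0.55],[-0.3,0,0]],[0.9,[0,-0.82,-0.55],[0,0,0]],[0.9,[0,-0.82,-0.55],[0,0,0]],[0.9,[0.2,-0.82,-0.55],[0,0,0]],[0.9,[0.2,-0.82,-0.55],[0,0,0]]]' 40
python3 -m handwheel '[[0.9,[0.2,-0.82,-0.55],[0,0,0]],[0.9,[0.3,-0.82,-0.55],[0,0,0]],[0.9,[0.2,-0.82,-0.55],[0,0,0]],[0.9,[0,0,0],[0,0,0]]]'
python3 - <<'E'
from st import *
to([.632,.198,.0175])
E
```

```text
t: 9.07
eef_pos: [0.5532, 0.1027, 0.1817]
ee_rot: [-0.703, -0.004, 0.711, -0.003]
contact_force: [0.9, -1.2, -0.3]
opening: 0.0194
t: 9.4
eef_pos: [0.6186, 0.2093, 0.1473]
ee_rot: [-0.702, -0.005, 0.713, -0.005]
contact_force: [0.4, -0.3, -0.5]
opening: 0.0193
t 9.4 p [0.6186 0.2093 0.1473] q [0.25 0.63 1.43 0.01 1.1  1.81] F [ 0.4 -0.3 -0.5] op 0.0193
[[-0.016  0.014 -1.   ]
 [ 0.001 -1.    -0.014]
 [-1.    -0.001  0.016]]
units [ 3.24  0.29 -0.38]
```

```bash
python3 -m handwheel '[[0.9,[0.7,0.2,-0.3],[0,0.1,0]],[0.9,[0.8,0.09,-0.08],[0,0,0]],[0.9,[0.8,0,0],[0,0,0]],[0.9,[0.4,0,0],[0,0,0]],[0.9,[0,0,0],[0,0,0]]]' 40
python3 - <<'E'
from st import *
to([.632,.198,.0175])
c=capture("wrist");save("v_w",c["frame"])
E
```

```text
t: 9.82
eef_pos: [0.6321, 0.1984, 0.0313]
ee_rot: [-0.704, -0.006, 0.71, -0.006]
contact_force: [0.3, -0.4, -0.9]
opening: 0.0197
t 9.82 p [0.6321 0.1984 0.0313] q [0.23 0.79 1.45 0.   0.91 1.78] F [ 0.3 -0.4 -0.9] op 0.0197
[[-0.009  0.017 -1.   ]
 [ 0.    -1.    -0.017]
 [-1.    -0.     0.009]]
units [0.35 0.01 0.  ]
```

View pics/v_w.png

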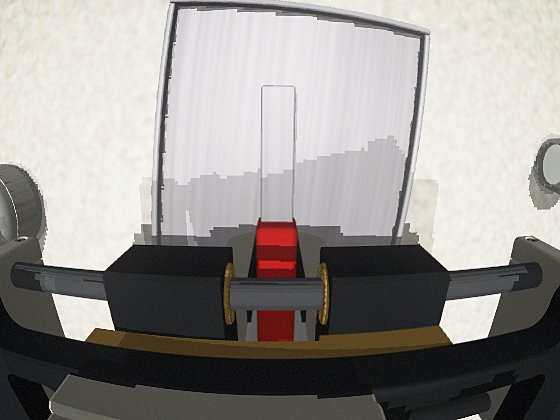

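```bash
python3 -m handwheel '[[0.9,[0.2,0,0],[0,0,0]],[0.9,[0.12,0,0],[0,0,0]],[0.9,[0.03,0,0],[0,0,0]]]' 40
python3 - <<'E'
from st import *
E
```

```text
t: 10.12
eef_pos: [0.6336, 0.1981, 0.0208]
ee_rot: [-0.706, -0.006, 0.709, -0.006]
contact_force: [0.1, -0.5, -0.3]
opening: 0.0198
t 10.12 p [0.6336 0.1981 0.0208] q [0.23 0.8  1.46 0.   0.89 1.78] F [ 0.1 -0.5 -0.3] op 0.0198
[[-0.004  0.017 -1.   ]
 [ 0.001 -1.    -0.017]
 [-1.    -0.001  0.004]]
```

```bash
python3 -m handwheel '[[0.9,[0.1,0,0],[0,0,0]],[0.9,[0.06,0,0],[0,0,0]]]' 40
python3 - <<'E'
from st import *
E
```

```text
t: 10.28
eef_pos: [0.6344, 0.1982, 0.0164]
ee_rot: [-0.706, -0.007, 0.708, -0.005]
contact_force: [-10.9, -2.8, 21.8]
opening: 0.0196
t 10.28 p [0.6344 0.1982 0.0164] q [0.23 0.81 1.46 0.   0.88 1.78] F [-10.9  -2.8  21.8] op 0.0196
[[-0.002  0.017 -1.   ]
 [ 0.002 -1.    -0.017]
 [-1.    -0.002  0.002]]
```

Tool is down on the tray; open the gripper and rise slightly as the fingers part.

```bash
python3 -m handwheel '[[0.6,[-0.05,0,0],[0,0,0]],[0.3,[0,0,0],[0,0,0]],[0.2,[0,0,0],[0,0,0]],[0.2,[0,0,0],[0,0,0]],[0.2,[0,0,0],[0,0,0]]]' 40
python3 -m handwheel '[[0.2,[-0.4,0,0],[0,0,0]],[0.2,[-0.8,0,0],[0,0,0]],[0.2,[-1,0,0],[0,0,0]],[0.2,[-1,0,0],[0,0,0]]]' 40
python3 - <<'E'
from st import *
for n in ["wrist","scene"]:
    c=capture(n);save("x_"+n,c["frame"])
E
```

```text
t: 10.7
eef_pos: [0.6356, 0.1986, 0.0206]
ee_rot: [0.708, 0.007, -0.706, 0.005]
contact_force: [0.4, -0.2, 0.5]
opening: 0.0482
t: 11.03
eef_pos: [0.6309, 0.1972, 0.1428]
ee_rot: [-0.702, -0.006, 0.712, -0.006]
contact_force: [0.6, -0.2, 0.3]
opening: 0.073
t 11.03 p [0.6309 0.1972 0.1428] q [0.23 0.65 1.4  0.   1.11 1.78] F [ 0.6 -0.2  0.3] op 0.073
[[-0.015  0.017 -1.   ]
 [-0.001 -1.    -0.017]
 [-1.     0.001  0.015]]
```

View pics/x_wrist.png

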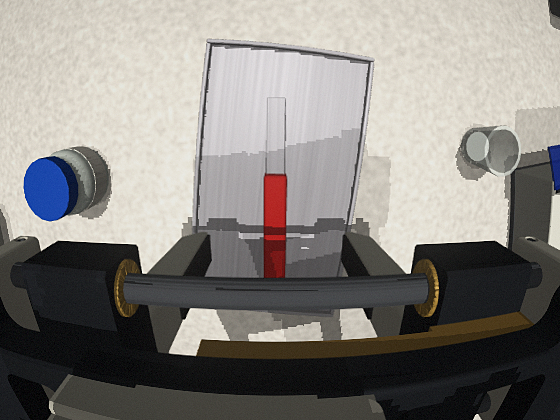

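View pics/x_scene.png

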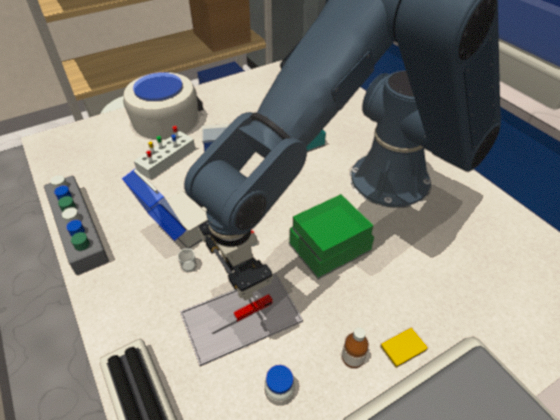

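```bash
python3 -m handwheel '[[0.2,[-0.5,0.6,0.5],[0,0.1,0]],[0.2,[-0.3,0.8,0.4],[0,0,0]],[0.2,[-0.3,0.9,0.3],[0,0,0]],[0.2,[-0.1,0.95,0.1],[0,0,0]],[0.2,[0,0.95,0],[0,0,0]]]' 40
python3 -m handwheel '[[0.2,[0,0.95,0],[0,0,0]],[0.2,[0,0.95,0],[0,0,0]],[0.2,[0,0.95,0],[-0.7,0,0]],[0.2,[0,0.5,0],[-0.7,0,0]],[0.2,[0,0.2,0],[-0.7,0,0]]]' 40
python3 - <<'E'
from st import *
to([.5806,-.1546,.18])
import pickle
c=capture("wrist");save("y_w",c["frame"]);pickle.dump(c,open("y_w.pkl","wb"))
E
```

```text
t: 11.55
eef_pos: [0.5826, 0.0301, 0.1951]
ee_rot: [0.709, 0.01, -0.705, 0.009]
contact_force: [0.4, 0.5, 0.2]
opening: 0.0743
t: 11.97
eef_pos: [0.5865, -0.1234, 0.1936]
ee_rot: [0.705, 0.075, -0.701, 0.074]
contact_force: [0.2, 0.3, 0.4]
opening: 0.0746
t 11.97 p [ 0.5865 -0.1234  0.1936] q [-0.29  0.47  1.56  0.    1.1   1.07] F [0.2 0.3 0.4] op 0.0746
[[ 0.006  0.21  -0.978]
 [ 0.001 -0.978 -0.21 ]
 [-1.     0.    -0.006]]
units [0.34 0.73 0.31]
```

View pics/y_w.png

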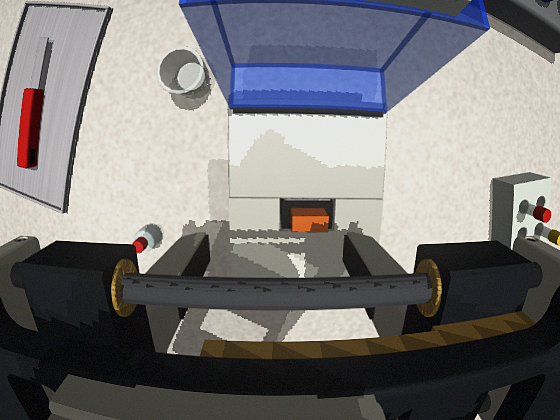

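Run:
```python
from h import *
import pickle
W=pickle.load(open("y_w.pkl","rb"));save("y_z",W["frame"],(220,190,400,250),4)
print(proj(W,(.5806,-.1546,.098),True))
```

```text
[310.92736872 224.68680481]
```

View pics/y_z.png

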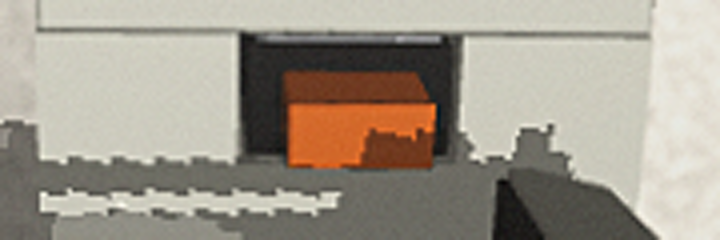

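```bash
python3 -m handwheel '[[0.2,[0.5,0.7,0.3],[0.1,0,0]],[0.2,[0.7,0.05,0.03],[0,0,0]],[0.2,[0.4,0,0],[0,0,0]],[0.2,[0,0,0],[0,0,0]]]' 40
python3 - <<'E'
from st import *
to([.5807,-.1545,.086])
E
```

```text
t: 12.35
eef_pos: [0.5808, -0.1572, 0.1268]
ee_rot: [0.706, 0.071, -0.701, 0.071]
contact_force: [-0.4, -0.3, 0.1]
opening: 0.0741
t 12.35 p [ 0.5808 -0.1572  0.1268] q [-0.34  0.56  1.61  0.    0.97  1.03] F [-0.4 -0.3  0.1] op 0.0741
[[ 0.008  0.199 -0.98 ]
 [ 0.    -0.98  -0.199]
 [-1.     0.001 -0.008]]
units [ 1.02 -0.07 -0.  ]
```

```bash
python3 -m handwheel '[[0.2,[0.5,-0.07,0],[0,-0.08,0]],[0.2,[0.4,0,0],[0,0,0]],[0.2,[0.1,0,0],[0,0,0]],[0.2,[0,0,0],[0,0,0]]]' 40
python3 - <<'E'
from st import *
to([.5807,-.1545,.086])
c=capture("wrist");save("z_w",c["frame"])
E
```

```text
t: 12.68
eef_pos: [0.5812, -0.1519, 0.0867]
ee_rot: [0.704, 0.07, -0.703, 0.07]
contact_force: [0.4, -0.6, 0.2]
opening: 0.0744
t 12.68 p [ 0.5812 -0.1519  0.0867] q [-0.33  0.61  1.63 -0.    0.9   1.04] F [ 0.4 -0.6  0.2] op 0.0744
[[ 0.001  0.197 -0.98 ]
 [-0.001 -0.98  -0.197]
 [-1.     0.001 -0.001]]
units [0.02 0.06 0.02]
```

View pics/z_w.png

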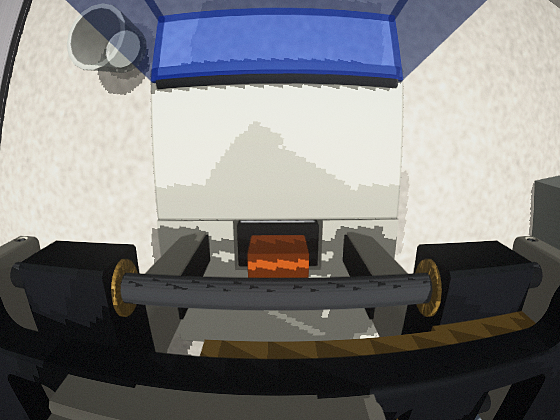

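```bash
python3 -m handwheel '[[0.8,[0.02,0.04,0.01],[0,0,0]],[0.9,[0.015,0,0],[0,0,0]],[0.9,[0.015,0,0],[0,0,0]],[0.9,[0.015,0,0],[0,0,0]],[0.9,[0.015,0,0],[0,0,0]]]' 55
python3 -m handwheel '[[0.9,[0.01,0,0],[0,0,0]],[0.9,[0,0,0],[0,0,0]],[0.9,[0,0,0],[0,0,0]]]' 55
python3 - <<'E'
from st import *
E
```

```text
t: 13.15
eef_pos: [0.5834, -0.1538, 0.0883]
ee_rot: [0.706, 0.069, -0.701, 0.071]
contact_force: [-0.0, 0.4, -1.1]
opening: 0.0457
t: 13.4
eef_pos: [0.5835, -0.1539, 0.0882]
ee_rot: [0.706, 0.068, -0.701, 0.071]
contact_force: [-0.9, 0.2, -1.0]
opening: 0.0294
t 13.4 p [ 0.5835 -0.1539  0.0882] q [-0.33  0.61  1.62 -0.    0.9   1.04] F [-0.9  0.2 -1. ] op 0.0294
[[ 0.008  0.196 -0.981]
 [-0.003 -0.981 -0.196]
 [-1.     0.005 -0.008]]
```

```bash
python3 -m handwheel '[[0.9,[-0.15,0,0],[0,0,0]],[0.9,[-0.35,0,0],[0,0,0]],[0.9,[-0.4,0,0],[0,0,0]],[0.9,[-0.4,0,0],[0,0,0]],[0.9,[-0.4,0,0],[0,0,0]]]' 55
python3 - <<'E'
from st import *
c=capture("wrist");save("aa_w",c["frame"])
E
```

```text
t: 13.82
eef_pos: [0.5812, -0.153, 0.1559]
ee_rot: [0.704, 0.069, -0.703, 0.07]
contact_force: [-0.6, -0.1, -1.7]
opening: 0.0297
t 13.82 p [ 0.5812 -0.153   0.1559] q [-0.33  0.52  1.58  0.    1.03  1.04] F [-0.6 -0.1 -1.7] op 0.0297
[[ 0.002  0.196 -0.981]
 [-0.    -0.981 -0.196]
 [-1.     0.001 -0.002]]
```

View pics/aa_w.png

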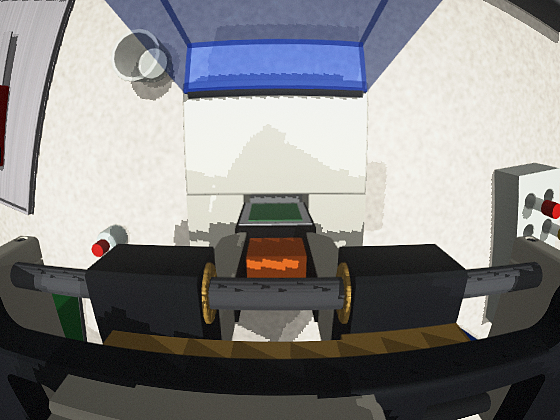

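```bash
python3 -m handwheel '[[0.9,[-0.8,0,0],[0,0,0]],[0.9,[-1,0,0.1],[0,0,0]],[0.9,[-1,0,0.2],[0,0,0]],[0.9,[-1,0,0.2],[0,0,0]],[0.9,[-1,0,0.2],[0,0,0]]]' 55
python3 -m handwheel '[[0.9,[-0.8,0,0],[0,1,0]],[0.9,[0,0,0],[0,1,0]],[0.9,[0,0,0],[0,1,0]],[0.9,[0,0,0],[0,1,0]],[0.9,[0,0,0],[0,1,0]]]' 55
python3 - <<'E'
from st import *
c=capture("side");save("bb_s",c["frame"])
E
```

```text
t: 14.28
eef_pos: [0.5506, -0.1574, 0.3499]
ee_rot: [-0.701, -0.071, 0.706, -0.069]
contact_force: [0.2, -0.3, -0.7]
opening: 0.0298
t: 14.7
eef_pos: [0.553, -0.1582, 0.395]
ee_rot: [0.845, 0.082, -0.525, 0.056]
contact_force: [0.3, 0.8, -1.0]
opening: 0.0298
t 14.7 p [ 0.553  -0.1582  0.395 ] q [-0.49  0.09  1.64  0.32  1.07  0.78] F [ 0.3  0.8 -1. ] op 0.0298
[[ 0.434  0.197 -0.879]
 [ 0.08  -0.98  -0.18 ]
 [-0.897  0.008 -0.442]]
```

View pics/bb_s.png

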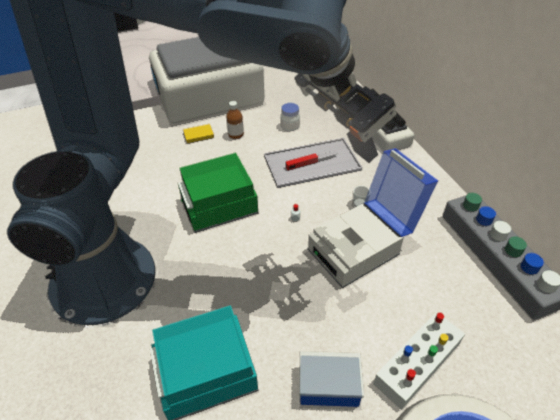

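```bash
python3 -m handwheel '[[0.9,[0,0,0],[0,1,0]],[0.9,[0,0,0],[0,1,0]],[0.9,[0,0,0],[0,1,0]],[0.9,[0,0,0],[0,1,0]],[0.9,[0,0,0],[0,1,0]]]' 55
python3 -m handwheel '[[0.9,[0,0,0],[0,1,0]],[0.9,[0,0,0],[0,1,0]],[0.9,[0,0,0],[0,1,0]],[0.9,[0,0,0],[0,1,0]],[0.9,[0,0,0],[0,1,0]]]' 55
python3 - <<'E'
from st import *
E
```

```text
t: 15.17
eef_pos: [0.5515, -0.1585, 0.395]
ee_rot: [0.941, 0.091, -0.323, 0.037]
contact_force: [0.1, 0.7, -1.6]
opening: 0.0292
t: 15.58
eef_pos: [0.551, -0.159, 0.3962]
ee_rot: [0.99, 0.096, -0.102, 0.018]
contact_force: [-1.2, 0.7, -1.3]
opening: 0.0295
t 15.58 p [ 0.551  -0.159   0.3962] q [-0.74  0.06  2.15  1.8   0.94 -0.66] F [-1.2  0.7 -1.3] op 0.0295
[[ 0.961  0.194 -0.199]
 [ 0.186 -0.981 -0.055]
 [-0.206  0.016 -0.979]]
```

```bash
python3 -m handwheel '[[0.9,[0,0,0],[0,1,0]],[0.9,[0,0,0],[0,0.6,0]],[0.9,[0,0,0],[0,0,0]],[0.9,[0,0,0],[0,0,0]]]' 55
python3 - <<'E'
from st import *
import pickle
for n in ["wrist","side","scene"]:
    c=capture(n);save("cc_"+n,c["frame"]);pickle.dump(c,open("cc_"+n+".pkl","wb"))
E
```

```text
t: 15.92
eef_pos: [0.5508, -0.1585, 0.393]
ee_rot: [0.995, 0.098, -0.03, 0.008]
contact_force: [0.9, 0.1, -1.5]
opening: 0.0295
t 15.92 p [ 0.5508 -0.1585  0.393 ] q [-0.76  0.14  2.2   1.98  1.09 -0.86] F [ 0.9  0.1 -1.5] op 0.0295
[[ 0.979  0.196 -0.058]
 [ 0.195 -0.981 -0.023]
 [-0.062  0.011 -0.998]]
```

View pics/cc_wrist.png

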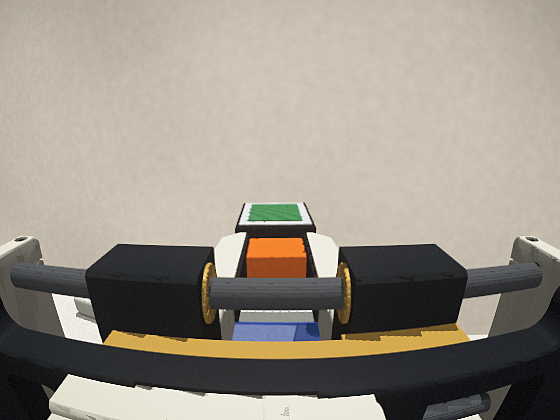

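View pics/cc_side.png

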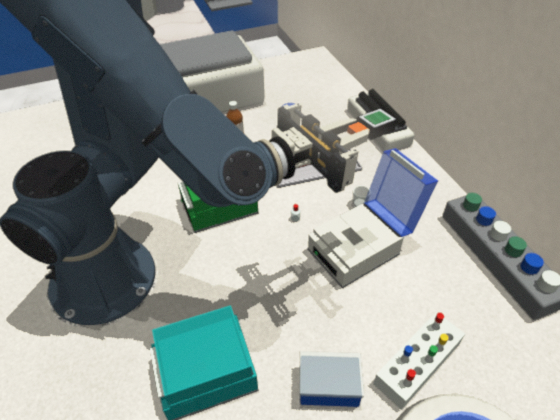

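View pics/cc_scene.png

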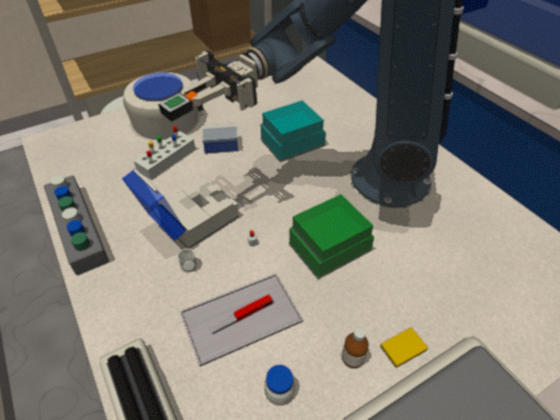

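```bash
python3 -m handwheel '[[0.9,[0,0,0],[0,0,0]],[0.9,[0,0,0],[0,0,0]],[0.9,[0,0,0],[0,0,0]]]' 55
python3 - <<'E'
from st import *
print(o["qd"].round(4))
c=capture("scene");o2=observe();print(o2["qd"].round(4),o2["eef_pos"].round(4),o2["opening"])
a=cv2.imread("pics/scene0.png")[:,:,::-1].astype(int);d=np.abs(a-c["frame"].astype(int)).max(2)
for n,(x,y) in dict(vial=(252,237),cup=(187,260),jar=(280,383),bottle=(355,348),dish=(404,347),rack=(165,153)).items():
    print(n,d[y-10:y+10,x-10:x+10].mean().round(1))
w=capture("wrist");save("dd",w["frame"],(180,180,380,360),3)
E
```

```text
t: 16.32
eef_pos: [0.5512, -0.1581, 0.3961]
ee_rot: [0.995, 0.099, -0.029, 0.011]
contact_force: [0.2, -0.9, -1.0]
opening: 0.0297
t 16.32 p [ 0.5512 -0.1581  0.3961] q [-0.76  0.13  2.19  1.98  1.09 -0.85] F [ 0.2 -0.9 -1. ] op 0.0297
[[ 0.979  0.197 -0.056]
 [ 0.196 -0.98  -0.028]
 [-0.06   0.016 -0.998]]
[ 0.0032 -0.0114 -0.0086 -0.0087 -0.0048  0.009 ]
[-0.0029  0.0034  0.0043  0.0074  0.0039 -0.0059] [ 0.5513 -0.1581  0.3962] 0.029413631704002585
vial 47.1
cup 15.8
jar 13.4
bottle 10.0
dish 17.5
rack 14.1
```

View pics/dd.png

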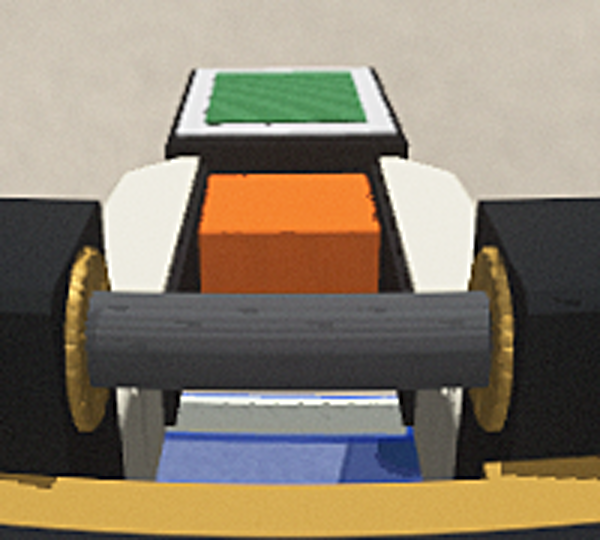

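```bash
python3 -c "
from station import *
print(hand_in())"
```

```text
the job is handed in; nothing more can be done
None
```

The job is handed in, at about 16.5 s of the 67 s allowed; the hand-in gives no verdict. I pried the cover up with the flat blade until its strut swung it open, then laid the tool back where it had lain in the tray. I then drew the cassette out by its orange tab and pitched the gripper up to about 3° below level so the window looks up.

**Last checks before handing in:**
- **Cassette:** held at an opening of 29.5 mm, on a 30 mm tab. The gripper's TCP is at 0.396 m, well above the 0.20 m needed. The window is in view facing up, and the arm was at rest (joint speeds about 0.01 rad/s or less).
- **Cover and tool:** in the scene and side pictures the cover stands open and the tool lies flat in the tray, released.
- **Bystanders:** vial, cup, jar, bottle, dish and rack are all seen in place. The before-and-after picture difference was high for the vial (47, against 10–18 for the others). Its cap is still at the same pixel, (252,237), so I put that down to the arm's shadow having moved. I did not run the difference check on the tip box, which shows undisturbed in the pictures.

**Disagreement:** the first fixes from the scene and side cameras differed by about 8 mm in y. I used the closer wrist-camera fixes instead, which agreed to about 2 mm for the housing and to about 3 mm for the tool.

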